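Gauge the channel of a perfume display block

TASK

Check how deep the channel is in the wooden display block that has one single wide channel: take the sprung depth gauge off its stand, set its foot bar squarely across that channel with the probe in it, about half-way along, and press straight down until the bar sits flat on the wood. Hold it flat for a full second so that the reading can be taken, without shifting the block. Then put the gauge back upright on its stand as it was, bar across the gap, and let go.

Things in the scene. Friction and masses are not known exactly. Their poses are not given: they have to be found in the camera images.
- gauge_grip (a point): Sprung depth gauge, 180 g: upright aluminium box 26 (x) x 44 (y) x 74 mm high on a steel foot bar 26 (x) x 90 (y) x 10 mm; a 6 mm probe stands 24 mm out under the bar's middle, its rod 14 mm out of the top. The point: on its axis, 48 mm above the bar's underside, 36 mm below the box's top; grip there across the 26 mm, fingers closing along x. z up. Starts upright on its stand.
- channel_mid (a point): Middle of the single wide channel, level with the top face of its wooden block (140 x 90 x 35 mm high, pale wood on a brown base, 0.4 kg, loose). The channel is 28 mm wide, 14 mm deep and runs the block's whole length. x along the channel, y across it, z up. Two blocks of the same wood and size stand near it, in any order: one with two narrow slots, one with three round wells.
- stand_top (a point): Middle of the gap of the gauge's stand, level with its top, 35 mm above the table. Fixed: two grey cheeks on a plate, each 80 (x) x 35 mm (y), with a 40 mm wide, 27 mm deep gap between. The gauge's bar rests on both cheeks, its y along the stand's y, and the probe hangs free in the gap. x along the gap, y across it, z up.
- probe (a joint): How far the gauge's probe is pushed in, m: 0 fully out, 0.024 flush with the bar, 0.010 with the bar flat across the channel. The spring needs 4 N to start moving, 8 N at 0.010 and 13.6 N at 0.024; the gauge's own weight does not push it in. About 12 N seats the bar in the channel.
There are look-alikes about, which are no part of the job. Leave any orange or red look-alike of the part that bears stand_top alone. Leave any purple look-alike of the part that bears channel_mid alone.

How it is judged:
By the outcome, as a careful person would: the job done as asked, in the order asked, and still so for the second after the job is handed in, with the robot touching nothing.
It also fails if it takes over 51 s, if anything falls off the work surface, if the arm or the gripper's body presses on something with over 40 N, if the wrist force passes 120 N, or if a joint passes its speed limit or range.

ROBOT

A 7-joint arm with a two-finger parallel gripper is mounted at the origin on the work surface. World frame = base frame: x ahead of the robot, y to its left, z up, the work surface at z = 0. Lengths are in mm, angles in rad, forces in N, time in s.
With the tool pointing down it reaches from about 400 to 900 mm from the base axis. Payload 5.6 kg.
Tool frame: the origin (TCP) lies at the centre of the arm's flange, where the gripper is bolted on; the fingertips stand 190 mm ahead of it and the grasp point (between the pads) lies 171 mm ahead of it; z points along the fingers, y is the line along which they close (so a half turn about z gives the same grasp; the last joint's range is limited). The gripper opens to 92 mm and grips with 3 to 60 N. Pads are 20 mm wide; open, the fingers measure 128 mm over their backs; the gripper's body (75 mm by 189 mm) begins 69 mm behind the grasp point.
Start: joints at [1.243, 0.468, -0.012, 1.603, 0.006, 1.071, -0.056], TCP at [182.591, -623.829, 404.692] pointing down, gripper open.
Joint ranges: [-2.53, 2.53], [-0.31, 2.02], [-1.57, 1.55], [0.28, 2.44], [-1.29, 4.43], [0.15, 1.84], [-2.92, 2.92]. Speed limits (rad/s): [2.57, 2.57, 3.14, 3.14, 3.14, 3.14, 3.14].

INTERFACE

Orientations are given as a rotation vector (axis times angle).
In Python, from bench import observe, camera, job_done gives the robot as it stands. The module is installed in compiled form; this text tells all that it offers.
- The arm moves only by the shell command python3 -m crank 'ROWS' [FORCE]. ROWS is JSON, a list of rows, each a list of 3 entries, a list of its own where there are three numbers: the shift along the world's x, y, z each as a share of 250 mm, from -1 to 1, then the turn, a rotation vector about the world's x, y, z each as a share of 30 degrees, from -1 to 1, then the closure, from 0 (fully open) to 1 (shut). In form: [[[dx, dy, dz], [wx, wy, wz], hand], ...]. A call has 1 to 8 rows; each row is the pose to reach, as a shift and turn from the pose commanded when the call began; what a row does not reach only later rows make up. A row lasts 1/10 s, in which the tool goes at most 50 mm and 8.59 degrees, less where a joint would pass 70% of its speed; a pose out of reach is approached as far as the arm can. A call with a number of a shift or a turn outside -1 to 1 is refused whole. A call with a gripper value outside its range is refused whole. The fingers move at their own pace and stop on an object; FORCE is the grip in N (left out, the last holds). Time passes only in rows, so rows that repeat a pose let the fingers close. It gives the time, the measured TCP pose, the force, the opening and the grip force at its end, in the units of the state.
- observe(): the state, without advancing time (a new reading comes with each control period).
- camera(name): name is "scene" or "top"; returns a dict with "image" (384x512x3 uint8, blue, green, red), "z_map" (384x512 float32, mm along the optical axis (not along the pixel's ray), 0 where there is no reading), "K" (3x3 intrinsics, pixels), "rvec" (rotation vector, rad) and "tvec" (3), from world to camera coordinates, as OpenCV has them. Camera axes: x right, y down, z forward; pixel columns grow to the right and rows downward; lengths in mm; the calibration is good to about 2 mm. A picture is of the moment at which its call begins.
- job_done(): hands the job in; it is judged then, once.
The state is a dict: "time_s": time; "joint_pos": joint angles; "joint_velocities": joint speeds; "joint_torque": joint torques, N m; "tcp_pos": TCP position; "ee_rot": TCP orientation; "ft_force": force on the tool from outside, world axes, zero at the start; "torque": the same for the moment, N m; "width": finger opening in mm; "gripper_force": force on a finger pad.
Only numpy, scipy, OpenCV 4.12 (cv2) and the standard library are available. Lean on these libraries where they do the work, as an engineer would, in place of code of your own. Each camera call takes 0.05 s, during which the arm holds its last target. There are 200 camera calls.

## Working session

There is one attempt and no reset: what is moved stays moved. The work goes in short steps, Python scripts to look and compute and a shell command to move; the robot and the scene stay as the last step left them, time stands still between calls to the robot, and variables do not carry over. Pictures are saved under pics/ and viewed, at most 10 in all, crops included, and the job is handed in when it is done.

```bash
mkdir -p pics; cat > h.py <<'E'
import numpy as np,cv2
from bench import observe,camera,job_done
def snap(n):
    c=camera(n); np.savez('/tmp/%s.npz'%n,**c); return c
def world(c):
    R,_=cv2.Rodrigues(np.array(c['rvec'],float)); t=np.array(c['tvec'],float).reshape(3)
    z=c['z_map'].astype(float); K=np.array(c['K'])
    v,u=np.mgrid[:z.shape[0],:z.shape[1]]
    P=np.stack([(u-K[0,2])/K[0,0]*z,(v-K[1,2])/K[1,1]*z,z],-1)
    W=(P-t)@R; W[z<=0]=np.nan
    return W
E
python3 - <<'E'
from h import *
for n in ('scene','top'):
    c=snap(n); cv2.imwrite('pics/%s0.png'%n,cv2.resize(c['image'],(800,600)))
    R,_=cv2.Rodrigues(np.array(c['rvec'],float)); print(n,c['K'],(-R.T@np.array(c['tvec']).reshape(3)))
print(observe())
E
```

```text
scene [[376.228661     0.         249.76509952]
 [  0.         376.228661   192.04804883]
 [  0.           0.           1.        ]] [976.18057158 247.53637998 850.21403482]
top [[356.98914105   0.         253.03462407]
 [  0.         356.98914105 194.00231534]
 [  0.           0.           1.        ]] [330.42746953  97.7058275  915.80557676]
{'time_s': 0.1, 'joint_pos': array([ 1.24301866,  0.4683146 , -0.01160251,  1.60350118,  0.00604394,
        1.07138308, -0.05630381]), 'joint_velocities': array([-3.58188038e-05, -1.45507568e-04, -9.03012976e-04, -2.24667354e-03,
        3.14363573e-05,  2.89004508e-04,  1.46368796e-03]), 'joint_torque': array([ 6.39653426e-04, -5.21647060e+01, -1.26093562e-02, -2.44367337e+01,
       -5.67959889e-02,  1.39935804e-02,  7.54757230e-05]), 'tcp_pos': array([ 182.50624731, -623.63406571,  403.83139954]), 'ee_rot': array([-3.10829720e+00, -4.45526817e-01,  5.85655440e-04]), 'ft_force': array([ 0.38690629,  0.03669588, -0.7487605 ]), 'torque': array([ 0.01448663, -0.0013812 , -0.01576172]), 'gripper_force': 0.0, 'width': 91.65765819869422}
```

View pics/scene0.png

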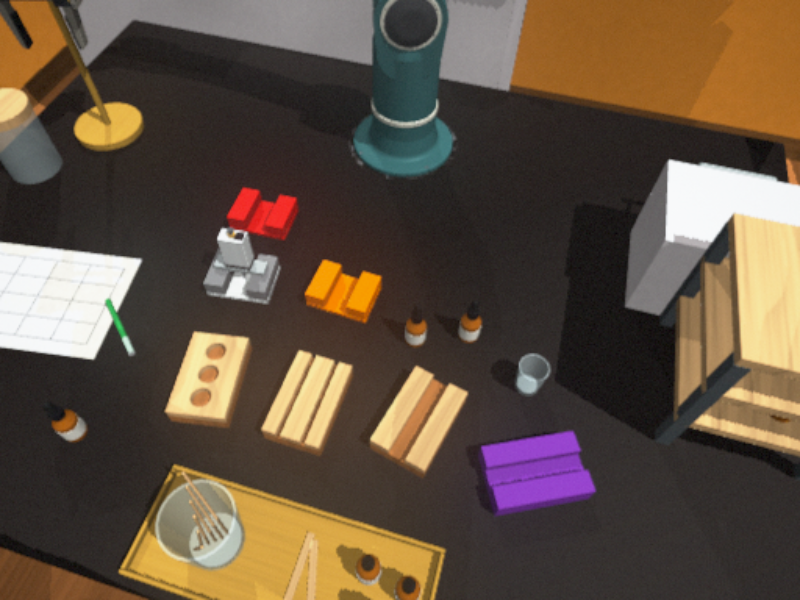

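View pics/top0.png

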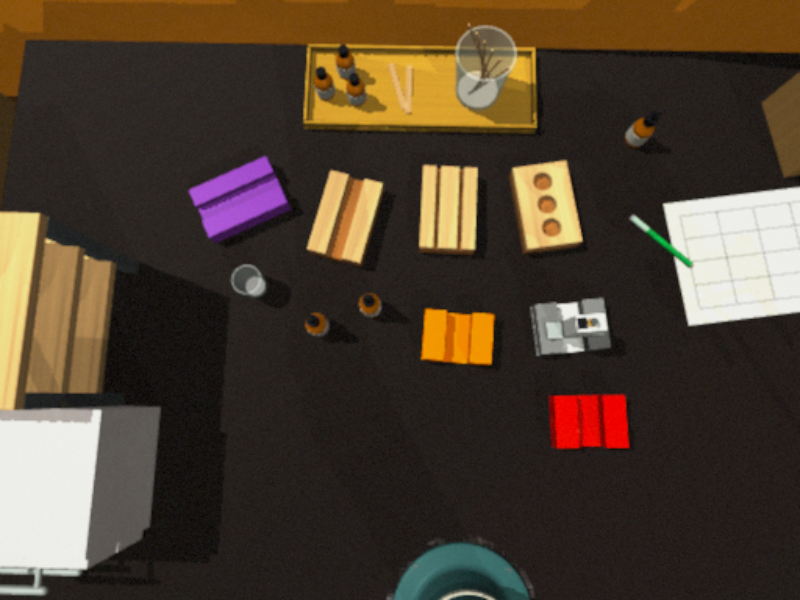

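The single-channel block is at top-view pixel (346,217). Its look-alikes are the two-slot block (449,209), the three-well block (546,205) and the purple block (240,198). The gauge sits on the grey stand at (570,325), and the orange (458,337) and red (590,420) stands are decoys. Next I'll measure and take a crop to check the choice.

```bash
python3 - <<'E'
from h import *
c=dict(np.load('/tmp/top.npz')); W=world(c); im=c['image']
def rect(m,name):
    m=m&~np.isnan(W[...,0]); n,l,s,ce=cv2.connectedComponentsWithStats(m.astype(np.uint8))
    for i in range(1,n):
        if s[i,4]<25: continue
        p=W[l==i]; r=cv2.minAreaRect(p[:,:2].astype(np.float32))
        print(name,ce[i].round()*1.5625,s[i,4],'c',np.round(r[0],1),'sz',np.round(r[1],1),'ang',round(r[2],1),'z',np.median(p[:,2]).round(1),'mean',p[:,:2].mean(0).round(1))
roi=lambda x0,x1,y0,y1:np.pad(np.ones((y1-y0,x1-x0),bool),((y0,384-y1),(x0,512-x1)))
B=roi(192,250,102,175)
rect(B&(W[...,2]>29)&(W[...,2]<42),'wood')
rect(B&(W[...,2]>14)&(W[...,2]<27),'chan')
rect(B&(W[...,2]>12)&(W[...,2]<42),'block')
G=roi(330,400,182,235)
rect(G&(W[...,2]>29)&(W[...,2]<40),'cheek')
rect(G&(W[...,2]>25)&(W[...,2]<50),'stand')
rect(G&(W[...,2]>105)&(W[...,2]<125),'box')
rect(G&(W[...,2]>41)&(W[...,2]<50),'bar')
print(np.round(W[138:141,205:240:2,2]))
a=cv2.resize(im[95:245,190:400],None,fx=3.6,fy=3.6,interpolation=cv2.INTER_CUBIC); cv2.imwrite('pics/crop1.png',a)
c=dict(np.load('/tmp/scene.npz')); W=world(c); 
G=roi(125,185,140,200); rect(G&(W[...,2]>105)&(W[...,2]<125),'Sbox');rect(G&(W[...,2]>25)&(W[...,2]<40),'Sstand');rect(G&(W[...,2]>41)&(W[...,2]<50),'Sbar')
B=roi(230,305,230,305); rect(B&(W[...,2]>29)&(W[...,2]<42),'Swood');rect(B&(W[...,2]>14)&(W[...,2]<27),'Schan')
E
```

```text
wood [328.125 212.5  ] 661 c [623.6 227.1] sz [ 32. 141.] ang 76.4 z 35.2 mean [621.9 226.8]
wood [362.5   221.875] 662 c [609.2 169.6] sz [ 31.5 141.1] ang 76.6 z 35.2 mean [608.1 169.6]
chan [343.75  221.875] 565 c [616.3 197.4] sz [ 87.3 141.7] ang 77.1 z 21.4 mean [611.6 201. ]
block [345.3125 218.75  ] 1936 c [616.2 198.6] sz [ 90.9 142.1] ang 76.4 z 34.2 mean [613.8 198.2]
cheek [593.75 306.25] 141 c [ 476.2 -203.5] sz [23.9 35.7] ang 6.2 z 35.1 mean [ 476.  -202.8]
cheek [548.4375 328.125 ] 369 c [ 439.2 -132.5] sz [80.1 35.4] ang 7.1 z 35.0 mean [ 439.7 -130.2]
cheek [598.4375 342.1875] 136 c [ 424.9 -209.4] sz [33.  36.4] ang 8.8 z 35.1 mean [ 420.  -210.6]
stand [592.1875 306.25  ] 145 c [ 476.2 -203.5] sz [23.9 35.7] ang 6.2 z 35.0 mean [ 475.9 -202.4]
stand [548.4375 328.125 ] 494 c [ 439.2 -132.3] sz [80.1 35.4] ang 6.7 z 35.5 mean [ 438.3 -131.5]
stand [598.4375 340.625 ] 156 c [ 424.  -208.8] sz [32.1 40. ] ang 12.6 z 35.3 mean [ 421.  -209.7]
box [589.0625 323.4375] 232 c [ 438.1 -170.5] sz [26.2 44.5] ang 5.9 z 119.1 mean [ 436.9 -168.1]
bar [554.6875 329.6875] 108 c
[... 480 characters left out ...]
38.5 -224.1]
Sstand [275.     223.4375] 101 c [ 322.5 -154.7] sz [33.4 36.9] ang 4.1 z 33.3 mean [ 327.3 -151.4]
Sstand [215.625 275.   ] 209 c [ 453.3 -200.8] sz [76.6 42.6] ang 3.4 z 33.9 mean [ 469.  -202.6]
Sstand [260.9375 276.5625] 289 c [ 442.2 -134.2] sz [82.7 43.1] ang 6.9 z 34.1 mean [ 448.  -127.1]
Sbar [242.1875 265.625 ] 158 c [ 441.4 -168.1] sz [28.5 88.6] ang 6.4 z 44.5 mean [ 443.9 -162.2]
Swood [400.    409.375] 761 c [611.6 171.6] sz [ 32.  141.2] ang 76.4 z 34.5 mean [615.3 171.1]
Swood [435.9375 428.125 ] 799 c [625.7 228.7] sz [ 31.6 140.7] ang 76.4 z 34.5 mean [629.3 228.2]
Schan [414.0625 423.4375] 703 c [618.7 200.1] sz [ 90.2 142. ] ang 76.6 z 20.5 mean [626.8 197.2]
```

View pics/crop1.png

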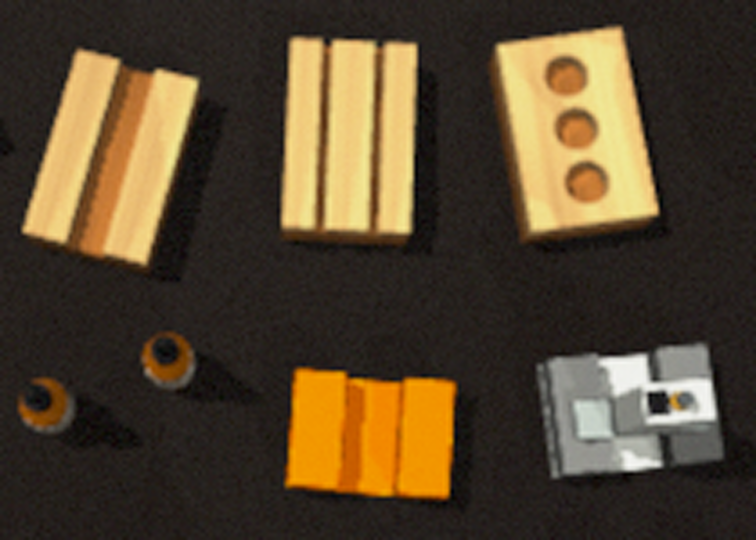

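The crop confirms it: the single-channel block is at crop (110,160), and the gauge is at (680,400) on the grey stand. Estimates are gauge (439.5,-169.3) with yaw 6.2°, and channel (617.5,199.3) with yaw -13.8°. Moving now.

```bash
R='x'; python3 -m crank '[[[0.34,0.6,0],[0,0,0.89],0],[[0.34,0.6,0],[0,0,0.89],0],[[0.34,0.6,0],[0,0,0.89],0],[[0.34,0.6,0],[0,0,0.89],0],[[0.34,0.6,0],[0,0,0.89],0]]' 40; python3 -m crank '[[[0.34,0.6,0],[0,0,0.89],0],[[0.34,0.6,0],[0,0,0.89],0],[[0.34,0.6,0],[0,0,0.89],0],[[0.34,0.6,0],[0,0,0.89],0],[[0.34,0.6,0],[0,0,0.89],0]]'; cat >> h.py <<'E'
from scipy.spatial.transform import Rotation as Ro
def st():
    o=observe(); R=Ro.from_rotvec(o['ee_rot']).as_matrix()
    print('t',round(o['time_s'],2),'tcp',o['tcp_pos'].round(1),'yaw_y',np.degrees(np.arctan2(R[1,1],R[0,1])).round(2),'zaxis',R[:,2].round(4),'F',o['ft_force'].round(1),'T',o['torque'].round(2),'w',round(o['width'],1),'g',round(o['gripper_force'],1))
    return o
E
python3 -c "
from h import *
print(st()['joint_pos'])"
```

```text
time_s: 0.6
tcp_pos: [269.7, -471.2, 404.8]
ee_rot: [-2.92, -1.158, -0.001]
ft_force: [0.1, -0.6, 0.6]
width: 91.9
gripper_force: 0.0
time_s: 1.1
tcp_pos: [353.8, -322.6, 404.9]
ee_rot: [2.575, 1.798, 0.001]
ft_force: [0.2, -0.3, 1.7]
width: 92.0
gripper_force: 0.0
t 1.1 tcp [ 353.8 -322.6  404.9] yaw_y -20.15 zaxis [ 7.e-04 -0.e+00 -1.e+00] F [ 0.2 -0.3  1.7] T [-0.05  0.01 -0.02] w 92.0 g 0.0
[ 0.97757342  0.20365682 -0.34556928  1.99116771  0.08323144  0.95955182
  0.23916757]
```

```bash
python3 -m crank '[[[0.348,0.618,-0.2],[0,0,0.88],0],[[0.348,0.618,-0.2],[0,0,0.88],0],[[0.348,0.618,-0.2],[0,0,0.88],0],[[0.348,0.618,-0.2],[0,0,0.88],0],[[0.348,0.618,-0.2],[0,0,0.88],0],[[0.348,0.618,-0.2],[0,0,0.88],0]]'; python3 - <<'E'
from h import *
st(); 
a=snap('scene'); b=snap('top')
cv2.imwrite('pics/c2.png',np.vstack([cv2.resize(a['image'][80:220,90:260],(728,600))[:300*2:2,::1],cv2.resize(b['image'][150:250,300:420],(728,300))]))
W=world(a); roi=np.zeros((384,512),bool); roi[140:200,125:190]=1
for lo,hi in((41,50),(105,125)):
    m=roi&(W[...,2]>lo)&(W[...,2]<hi); n,l,s,ce=cv2.connectedComponentsWithStats(m.astype(np.uint8))
    for i in range(1,n):
        if s[i,4]>40: print(lo,s[i,4],cv2.minAreaRect(W[l==i][:,:2].astype(np.float32)))
E
```

```text
time_s: 1.7
tcp_pos: [439.6, -171.4, 354.3]
ee_rot: [-2.103, -2.333, 0.001]
ft_force: [-0.6, -0.2, 0.1]
width: 91.9
gripper_force: 0.0
t 1.7 tcp [ 439.6 -171.4  354.3] yaw_y 5.94 zaxis [-8.e-04 -3.e-04 -1.e+00] F [-0.6 -0.2  0.1] T [ 0.01 -0.04  0.01] w 91.9 g 0.0
41 154 ((441.409912109375, -168.33331298828125), (28.151447296142578, 89.21452331542969), 5.178122520446777)
105 180 ((441.2981262207031, -168.28134155273438), (28.61233139038086, 46.045738220214844), 3.6026947498321533)
```

View pics/c2.png

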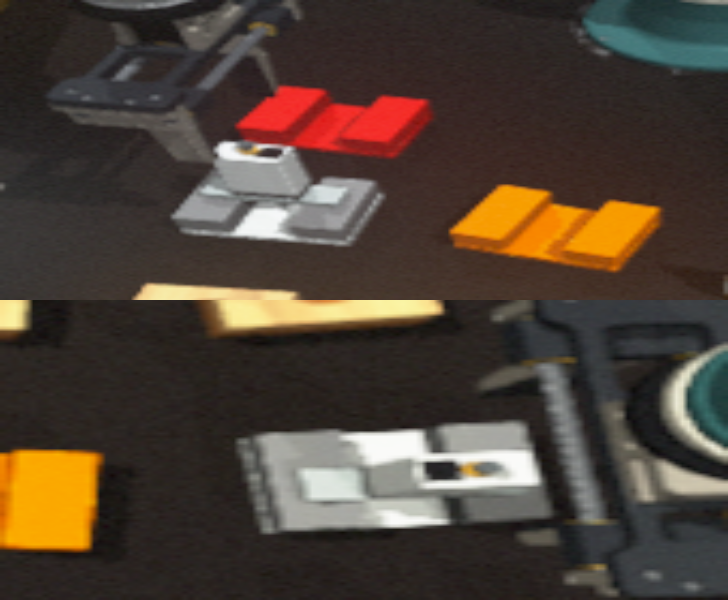

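The gripper is above the gauge with its fingers aligned to either side. The gauge is at crop (265,165) in the scene view. Descending to grip.

```bash
python3 -m crank '[[[0,0,-0.2],[0,0,0.01],0],[[0,0,-0.4],[0,0,0.01],0],[[0,0,-0.404],[0,0,0.01],0],[[0,0,-0.404],[0,0,0.01],0],[[0,0,-0.404],[0,0,0.01],0]]'; python3 -c "
from h import *
st()"; python3 -m crank '[[[0,0,0],[0,0,0],0.6],[[0,0,0],[0,0,0],0.7],[[0,0,0],[0,0,0],0.8],[[0,0,0],[0,0,0],1],[[0,0,0],[0,0,0],1],[[0,0,0],[0,0,0],1],[[0,0,0],[0,0,0],1],[[0,0,0],[0,0,0],1]]' 40;python3 -c "
from h import *
st()"
```

```text
time_s: 2.3
tcp_pos: [440.5, -170.3, 256.1]
ee_rot: [2.093, 2.338, 0.002]
ft_force: [-0.3, -0.5, -0.3]
width: 91.9
gripper_force: 0.0
t 2.3 tcp [ 440.5 -170.3  256.1] yaw_y 6.34 zaxis [ 0.0037 -0.0021 -1.    ] F [-0.3 -0.5 -0.3] T [-0.04 -0.13 -0.03] w 91.9 g 0.0
time_s: 3.1
tcp_pos: [439.6, -169.3, 253.6]
ee_rot: [-2.094, -2.342, 0.0]
ft_force: [0.3, -0.7, 0.3]
width: 29.7
gripper_force: 0.0
t 3.1 tcp [ 439.6 -169.3  253.6] yaw_y 6.42 zaxis [-2.e-04  1.e-04 -1.e+00] F [ 0.3 -0.7  0.3] T [-0.01 -0.09  0.  ] w 29.7 g 0.0
```

```bash
python3 -m crank '[[[0,0,0],[0,0,0],1],[[0,0,0],[0,0,0],1],[[0,0,0],[0,0,0],1],[[0,0,0],[0,0,0],1],[[0,0,0],[0,0,0],1]]' 40;python3 -c "
from h import *
st()"; python3 -m crank '[[[0,0,0.1],[0,0,0],1],[[0,0,0.2],[0,0,0],1],[[0,0,0.3],[0,0,0],1],[[0,0,0.4],[0,0,0],1],[[0,0,0.4],[0,0,0],1],[[0,0,0.4],[0,0,0],1]]';python3 -c "
from h import *
st()
snap('scene')"
```

```text
time_s: 3.6
tcp_pos: [439.5, -169.3, 253.6]
ee_rot: [-2.094, -2.342, 0.0]
ft_force: [-0.5, 0.1, -0.4]
width: 26.3
gripper_force: 40.0
t 3.6 tcp [ 439.5 -169.3  253.6] yaw_y 6.41 zaxis [-2.e-04  1.e-04 -1.e+00] F [-0.5  0.1 -0.4] T [-0.04 -0.03  0.05] w 26.3 g 40.0
time_s: 4.2
tcp_pos: [439.3, -169.4, 353.5]
ee_rot: [2.094, 2.341, -0.0]
ft_force: [-0.2, -0.2, -3.2]
width: 25.9
gripper_force: 40.0
t 4.2 tcp [ 439.3 -169.4  353.5] yaw_y 6.39 zaxis [ 3.e-04 -6.e-04 -1.e+00] F [-0.2 -0.2 -3.2] T [ 0.01 -0.03  0.  ] w 25.9 g 40.0
```

```bash
python3 -m crank '[[[0.356,0.737,0],[0,0,-0.337],1],[[0.356,0.737,0],[0,0,-0.337],1],[[0.356,0.737,0],[0,0,-0.337],1],[[0.356,0.737,0],[0,0,-0.337],1],[[0.356,0.737,0],[0,0,-0.337],1]]'; python3 -m crank '[[[0.356,0.737,0],[0,0,-0.337],1],[[0.356,0.737,0],[0,0,-0.337],1],[[0.356,0.737,0],[0,0,-0.337],1],[[0.356,0.737,0],[0,0,-0.337],1],[[0.356,0.737,0],[0,0,-0.337],1],[[0.356,0.737,0],[0,0,-0.337],1],[[0.356,0.737,0],[0,0,-0.337],1]]'; python3 -m crank '[[[0,0,-0.1],[0,0,0],1],[[0,0,-0.2],[0,0,0],1],[[0,0,-0.2],[0,0,0],1],[[0,0,-0.2],[0,0,0],1]]'; python3 - <<'E'
from h import *
st(); a=snap('scene')
cv2.imwrite('pics/c3.png',cv2.resize(a['image'][190:320,210:330],(554,600),interpolation=cv2.INTER_CUBIC))
E
```

```text
time_s: 4.75
tcp_pos: [529.5, 20.9, 352.4]
ee_rot: [-2.281, -2.155, -0.003]
ft_force: [-1.3, 1.0, -1.4]
width: 25.7
gripper_force: 40.0
time_s: 5.45
tcp_pos: [617.3, 197.4, 352.0]
ee_rot: [2.473, 1.937, -0.006]
ft_force: [0.2, -0.4, -2.0]
width: 26.0
gripper_force: 40.0
time_s: 5.85
tcp_pos: [617.7, 197.3, 303.7]
ee_rot: [2.474, 1.935, -0.002]
ft_force: [-0.2, -0.3, -0.7]
width: 25.5
gripper_force: 40.0
t 5.85 tcp [617.7 197.3 303.7] yaw_y -13.93 zaxis [-9.0e-04 -1.1e-03 -1.0e+00] F [-0.2 -0.3 -0.7] T [ 0.01 -0.11  0.09] w 25.5 g 40.0
```

View pics/c3.png

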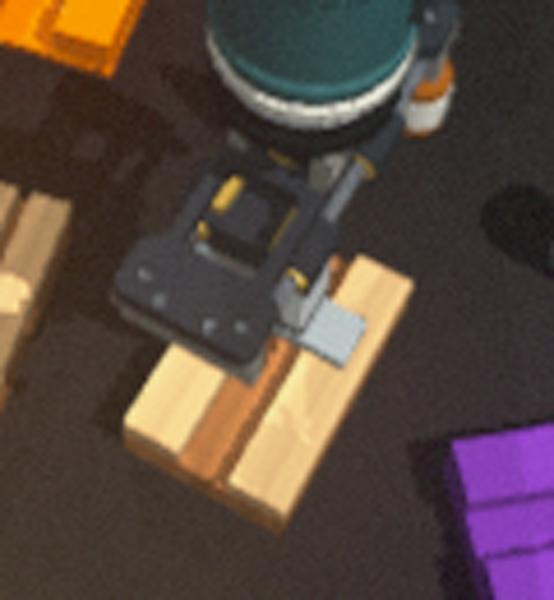

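The bar lies square across the block, at about (335,330) in the crop. Lowering to just above probe contact, with a 2 mm correction in y.

```bash
python3 -m crank '[[[0,0.008,-0.06],[0,0,0],1],[[0,0.008,-0.12],[0,0,0],1],[[0,0.008,-0.15],[0,0,0],1],[[0,0.008,-0.15],[0,0,0],1],[[0,0.008,-0.15],[0,0,0],1]]' 60; python3 - <<'E'
from h import *
st(); a=snap('scene'); W=world(a); print(st()['tcp_pos'][2])
roi=np.zeros((384,512),bool); roi[230:310,230:310]=1
hsv=cv2.cvtColor(a['image'],cv2.COLOR_BGR2HSV)
def r(m,n):
    n_,l,s,ce=cv2.connectedComponentsWithStats((roi&m).astype(np.uint8))
    for i in range(1,n_):
        if s[i,4]>25: print(n,s[i,4],ce[i].round(),cv2.minAreaRect(W[l==i][:,:2].astype(np.float32)),np.median(W[l==i][:,2]))
z=W[...,2]
r((z>52)&(z<62)&(hsv[...,1]<70),'bar'); r((z>29)&(z<41)&(hsv[...,1]>80),'wood')
cv2.imwrite('pics/c4.png',cv2.resize(a['image'][210:320,215:325],(600,600),interpolation=cv2.INTER_CUBIC))
E
```

```text
time_s: 6.4
tcp_pos: [617.6, 201.3, 265.9]
ee_rot: [-2.472, -1.938, 0.001]
ft_force: [-0.4, 0.4, -1.9]
width: 26.0
gripper_force: 60.0
t 6.4 tcp [617.6 201.3 265.9] yaw_y -13.8 zaxis [-5.e-04 -1.e-04 -1.e+00] F [-0.4  0.4 -1.9] T [-0.07 -0.05 -0.04] w 26.0 g 60.0
t 6.45 tcp [617.7 201.4 266.3] yaw_y -13.79 zaxis [ 0.e+00  1.e-04 -1.e+00] F [ 0.5 -0.1 -1.7] T [-0.06 -0.08  0.01] w 25.8 g 60.0
266.252560122443
bar 128 [281. 269.] ((625.5650024414062, 228.55686950683594), (33.88976287841797, 26.120203018188477), 75.81257629394531) 56.565258961427226
wood 227 [289. 256.] ((579.7044067382812, 240.1900634765625), (30.691322326660156, 47.884212493896484), 77.43021392822266) 34.45048477016031
wood 195 [245. 279.] ((664.8561401367188, 158.87295532226562), (31.362998962402344, 32.045528411865234), 76.47647857666016) 34.39505261615617
wood 387 [271. 286.] ((662.627685546875, 219.9429931640625), (31.258304595947266, 65.02717590332031), 76.21892547607422) 34.52411844245657
```

View pics/c4.png

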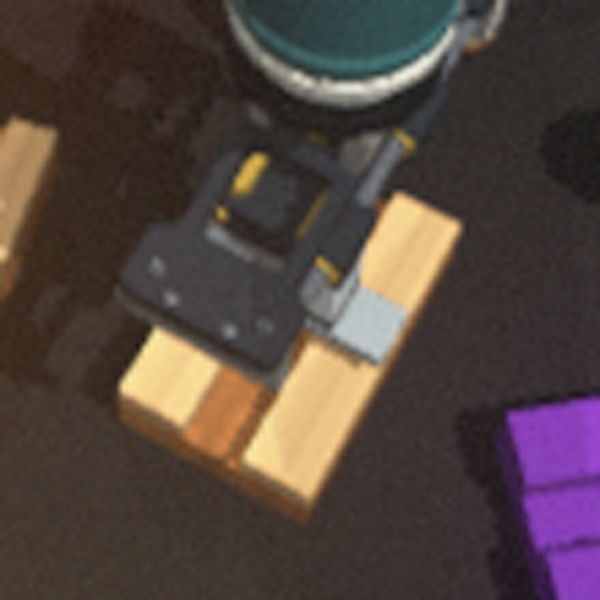

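The bar measures 1 mm off centre across the channel and square to it. Its visible end is at crop (370,325). I'll press gently and watch the force.

```bash
python3 -m crank '[[[0,-0.004,-0.01],[0,0,0],1],[[0,-0.004,-0.02],[0,0,0],1],[[0,-0.004,-0.03],[0,0,0],1],[[0,-0.004,-0.04],[0,0,0],1],[[0,-0.004,-0.04],[0,0,0],1],[[0,-0.004,-0.04],[0,0,0],1]]'; python3 -m crank '[[[0,0,-0.004],[0,0,0],1],[[0,0,-0.008],[0,0,0],1],[[0,0,-0.008],[0,0,0],1]]';python3 -c "
from h import *
st()"
```

```text
time_s: 7.05
tcp_pos: [617.9, 200.3, 256.8]
ee_rot: [2.472, 1.938, 0.002]
ft_force: [-0.1, -0.1, 5.5]
width: 25.6
gripper_force: 60.0
time_s: 7.35
tcp_pos: [617.9, 200.3, 254.8]
ee_rot: [2.472, 1.938, 0.002]
ft_force: [-0.3, -0.9, 5.4]
width: 25.3
gripper_force: 60.0
t 7.35 tcp [617.9 200.3 254.8] yaw_y -13.81 zaxis [ 1.2e-03  2.0e-04 -1.0e+00] F [-0.3 -0.9  5.4] T [-0.13  0.15 -0.04] w 25.3 g 60.0
```

```bash
for i in 1 2 3; do python3 -m crank '[[[0,0,-0.002],[0,0,0],1],[[0,0,-0.003],[0,0,0],1]]' >/dev/null; python3 -c "
from h import *
st()"; done
```

```text
t 7.55 tcp [617.9 200.3 254.2] yaw_y -13.81 zaxis [ 1.2e-03  2.0e-04 -1.0e+00] F [-0.4 -0.4  6.1] T [-0.19  0.21 -0.02] w 25.7 g 60.0
t 7.75 tcp [617.9 200.4 253.6] yaw_y -13.8 zaxis [ 1.2e-03  1.0e-04 -1.0e+00] F [-1.2 -0.8  8.7] T [-0.3   0.37 -0.02] w 25.8 g 60.0
t 7.95 tcp [617.9 200.4 253.6] yaw_y -13.81 zaxis [ 1.2e-03 -1.0e-04 -1.0e+00] F [-3.3 -1.8 13. ] T [-0.42  0.79 -0.04] w 25.9 g 60.0
```

```bash
python3 -m crank '[[[0,0,-0.001],[0,0,0],1],[[0,0,-0.002],[0,0,0],1],[[0,0,-0.002],[0,0,0],1],[[0,0,-0.002],[0,0,0],1],[[0,0,-0.002],[0,0,0],1]]'; python3 - <<'E'
from h import *
st(); a=snap('scene'); W=world(a)
roi=np.zeros((384,512),bool); roi[230:310,230:310]=1
hsv=cv2.cvtColor(a['image'],cv2.COLOR_BGR2HSV)
z=W[...,2]
def r(m,n):
    n_,l,s,ce=cv2.connectedComponentsWithStats((roi&m).astype(np.uint8))
    for i in range(1,n_):
        if s[i,4]>25: 
            P=W[l==i]; print(n,s[i,4],cv2.minAreaRect(P[:,:2].astype(np.float32)),np.median(P[:,2]))
r((z>40)&(z<52)&(hsv[...,1]<70),'bar'); r((z>29)&(z<41)&(hsv[...,1]>80),'wood')
E
```

```text
time_s: 8.45
tcp_pos: [617.8, 200.5, 253.6]
ee_rot: [2.472, 1.938, 0.001]
ft_force: [-3.5, -2.4, 15.1]
width: 25.7
gripper_force: 60.0
t 8.45 tcp [617.8 200.5 253.6] yaw_y -13.81 zaxis [ 1.4e-03 -3.0e-04 -1.0e+00] F [-3.5 -2.4 15.1] T [-0.53  1.02 -0.03] w 25.7 g 60.0
bar 127 ((626.2807006835938, 227.13711547851562), (34.34144592285156, 26.25096321105957), 77.62383270263672) 44.70710308565405
wood 255 ((582.7030029296875, 239.87818908691406), (30.48706817626953, 51.82257080078125), 77.84426879882812) 34.46244678496217
wood 159 ((667.6033325195312, 158.1593017578125), (31.142601013183594, 26.555036544799805), 74.29218292236328) 34.211812942083604
wood 363 ((666.2352294921875, 219.2484893798828), (31.378822326660156, 58.50106430053711), 76.29411315917969) 34.58315694619627
```

The bar top reads 44.7 mm and the wood 34.5 mm. The downward motion has stopped at about 15 N, so the bar is seated. Holding.

```bash
for i in 1 2; do python3 -m crank '[[[0,0,0],[0,0,0],1],[[0,0,0],[0,0,0],1],[[0,0,0],[0,0,0],1],[[0,0,0],[0,0,0],1],[[0,0,0],[0,0,0],1],[[0,0,0],[0,0,0],1],[[0,0,0],[0,0,0],1],[[0,0,0],[0,0,0],1]]'; done; python3 -m crank '[[[0,0,0.01],[0,0,0],1],[[0,0,0.03],[0,0,0],1],[[0,0,0.06],[0,0,0],1],[[0,0,0.12],[0,0,0],1],[[0,0,0.24],[0,0,0],1],[[0,0,0.4],[0,0,0],1],[[0,0,0.41],[0,0,0],1],[[0,0,0.41],[0,0,0],1]]'; python3 -c "
from h import *
st()"
```

```text
time_s: 9.3
tcp_pos: [617.9, 200.4, 253.6]
ee_rot: [2.472, 1.938, 0.001]
ft_force: [-4.1, -2.0, 14.5]
width: 26.0
gripper_force: 60.0
time_s: 10.1
tcp_pos: [617.8, 200.5, 253.6]
ee_rot: [2.472, 1.938, 0.001]
ft_force: [-2.9, -1.1, 13.7]
width: 26.0
gripper_force: 60.0
time_s: 10.9
tcp_pos: [617.6, 200.1, 355.1]
ee_rot: [2.472, 1.938, 0.002]
ft_force: [0.3, 0.4, -1.8]
width: 25.8
gripper_force: 60.0
t 10.9 tcp [617.6 200.1 355.1] yaw_y -13.81 zaxis [ 1.7e-03  2.0e-04 -1.0e+00] F [ 0.3  0.4 -1.8] T [-0.06 -0.    0.04] w 25.8 g 60.0
```

```bash
python3 -m crank '[[[-0.356,-0.739,0],[0,0,0.337],1],[[-0.356,-0.739,0],[0,0,0.337],1],[[-0.356,-0.739,0],[0,0,0.337],1],[[-0.356,-0.739,0],[0,0,0.337],1],[[-0.356,-0.739,0],[0,0,0.337],1]]'; python3 -m crank '[[[-0.356,-0.739,0],[0,0,0.337],1],[[-0.356,-0.739,0],[0,0,0.337],1],[[-0.356,-0.739,0],[0,0,0.337],1],[[-0.356,-0.739,0],[0,0,0.337],1],[[-0.356,-0.739,0],[0,0,0.337],1],[[-0.356,-0.739,0],[0,0,0.337],1],[[-0.356,-0.739,0],[0,0,0.337],1]]'; python3 - <<'E'
from h import *
st(); b=snap('top'); a=snap('scene'); W=world(b); z=W[...,2]
roi=np.zeros((384,512),bool); roi[102:175,192:250]=1
n_,l,s,ce=cv2.connectedComponentsWithStats((roi&(z>29)&(z<42)).astype(np.uint8))
for i in range(1,n_):
    if s[i,4]>25: print('wood',cv2.minAreaRect(W[l==i][:,:2].astype(np.float32)))
E
```

```text
time_s: 11.4
tcp_pos: [525.7, 8.6, 351.6]
ee_rot: [-2.3, -2.137, 0.013]
ft_force: [0.2, -0.2, -1.8]
width: 25.9
gripper_force: 60.0
time_s: 12.1
tcp_pos: [439.9, -168.1, 353.4]
ee_rot: [-2.091, -2.343, -0.001]
ft_force: [0.7, 0.2, -1.3]
width: 25.4
gripper_force: 60.0
t 12.1 tcp [ 439.9 -168.1  353.4] yaw_y 6.49 zaxis [-6.0e-04  1.4e-03 -1.0e+00] F [ 0.7  0.2 -1.3] T [ 0.02 -0.11  0.03] w 25.4 g 60.0
wood ((623.275146484375, 227.0434112548828), (31.775779724121094, 141.0877227783203), 76.68138122558594)
wood ((609.4464721679688, 169.71583557128906), (31.472232818603516, 141.3182830810547), 76.49932098388672)
```

The block hasn't moved. Lowering onto the stand.

```bash
python3 -m crank '[[[0,0,-0.1],[0,0,0],1],[[0,0,-0.22],[0,0,0],1],[[0,0,-0.32],[0,0,0],1],[[0,0,-0.354],[0,0,0],1],[[0,0,-0.354],[0,0,0],1],[[0,0,-0.354],[0,0,0],1]]'; python3 -c "
from h import *
st()"
```

```text
time_s: 12.8
tcp_pos: [440.4, -168.7, 266.2]
ee_rot: [2.091, 2.343, 0.001]
ft_force: [0.7, 0.3, -1.3]
width: 25.6
gripper_force: 60.0
t 12.8 tcp [ 440.4 -168.7  266.2] yaw_y 6.5 zaxis [ 1.3e-03 -2.0e-04 -1.0e+00] F [ 0.7  0.3 -1.3] T [-0.06 -0.07  0.01] w 25.6 g 60.0
```

Within 1 mm of where it was picked up. Going down the last 12.5 mm.

```bash
python3 -m crank '[[[-0.003,-0.002,-0.02],[0,0,0],1],[[-0.003,-0.002,-0.035],[0,0,0],1],[[-0.003,-0.002,-0.044],[0,0,0],1],[[-0.003,-0.002,-0.047],[0,0,0],1],[[-0.003,-0.002,-0.049],[0,0,0],1],[[-0.003,-0.002,-0.049],[0,0,0],1]]'; python3 -c "
from h import *
st()"
```

```text
time_s: 13.4
tcp_pos: [438.8, -169.9, 253.6]
ee_rot: [2.094, 2.342, -0.001]
ft_force: [-1.3, 0.7, 4.7]
width: 25.8
gripper_force: 60.0
t 13.4 tcp [ 438.8 -169.9  253.6] yaw_y 6.41 zaxis [-2.e-04 -4.e-04 -1.e+00] F [-1.3  0.7  4.7] T [ 0.03  0.42 -0.03] w 25.8 g 60.0
```

```bash
python3 -m crank '[[[0,0,0.002],[0,0,0],1],[[0,0,0.002],[0,0,0],0.65],[[0,0,0.002],[0,0,0],0.5],[[0,0,0.002],[0,0,0],0.3],[[0,0,0.002],[0,0,0],0],[[0,0,0.002],[0,0,0],0],[[0,0,0.002],[0,0,0],0],[[0,0,0.002],[0,0,0],0]]'; python3 -c "
from h import *
st()"; python3 -m crank '[[[0,0,0.1],[0,0,0],0],[[0,0,0.25],[0,0,0],0],[[0,0,0.4],[0,0,0],0],[[0,0,0.6],[0,0,0],0],[[0,0,0.6],[0,0,0],0],[[0,0,0.6],[0,0,0],0]]'; python3 - <<'E'
from h import *
st(); a=snap('scene'); b=snap('top')
cv2.imwrite('pics/c5.png',np.hstack([cv2.resize(a['image'][120:220,110:210],(400,400)),cv2.resize(b['image'][160:260,310:410],(400,400))]))
W=world(a); roi=np.zeros((384,512),bool); roi[140:200,125:190]=1
for lo,hi in((41,50),(105,125)):
    m=roi&(W[...,2]>lo)&(W[...,2]<hi); n,l,s,ce=cv2.connectedComponentsWithStats(m.astype(np.uint8))
    for i in range(1,n):
        if s[i,4]>40: print(lo,s[i,4],cv2.minAreaRect(W[l==i][:,:2].astype(np.float32)),np.median(W[l==i][:,2]))
E
```

```text
time_s: 14.2
tcp_pos: [438.8, -169.8, 253.7]
ee_rot: [2.094, 2.342, 0.0]
ft_force: [-0.2, 0.5, -0.7]
width: 77.8
gripper_force: 0.0
t 14.2 tcp [ 438.8 -169.8  253.7] yaw_y 6.41 zaxis [ 1.e-04 -0.e+00 -1.e+00] F [-0.2  0.5 -0.7] T [-0.04 -0.05  0.01] w 77.8 g 0.0
time_s: 14.8
tcp_pos: [438.8, -169.9, 404.6]
ee_rot: [2.092, 2.34, 0.0]
ft_force: [-0.8, 0.5, -0.1]
width: 92.0
gripper_force: 0.0
t 14.8 tcp [ 438.8 -169.9  404.6] yaw_y 6.39 zaxis [ 0.0022 -0.0019 -1.    ] F [-0.8  0.5 -0.1] T [-0.03 -0.09 -0.01] w 92.0 g 0.0
41 151 ((441.2956237792969, -169.1659698486328), (28.19915771484375, 90.03682708740234), 6.792714595794678) 44.15817770496552
105 185 ((441.211669921875, -168.57286071777344), (28.03615951538086, 44.21571731567383), 6.82639741897583) 117.54424444039702
```

View pics/c5.png

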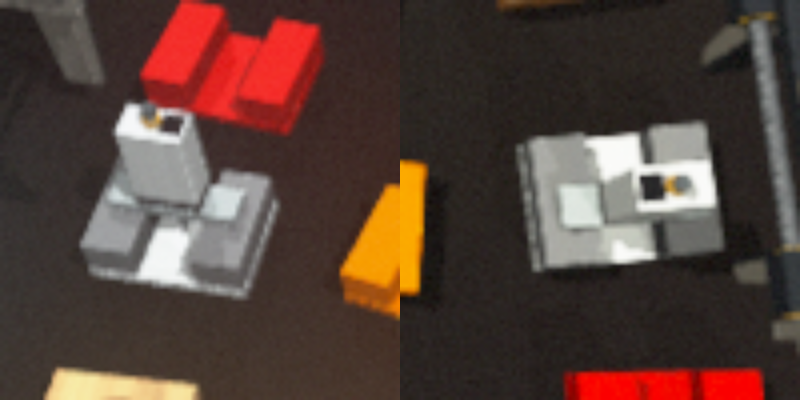

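The gauge stands upright on the grey stand, at crop (165,160) in the scene view, with its bar across the gap. It is where it started to within 1 mm, and the gripper is clear.

```bash
python3 -c "
from bench import job_done
print(job_done())"
```

```text
the job is handed in; nothing more can be done
None
```

The gauge was held flat across the single wide channel for over 1.5 s at about 15 N without moving the block. It is now back upright on its stand, within about 1 mm of where it started, and the job was handed in at about 15 s; no verdict was returned.

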